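# Put the mixed-up clay pots on their own kiln tiles

## Robot

A 7-joint arm with a two-finger parallel gripper is mounted at the origin on the work surface. World frame = base frame: x ahead of the robot, y to its left, z up, the work surface at z = 0. Lengths are in m, angles in rad, forces in N, time in s.
With the tool pointing down it reaches from about 0.35 to 0.9 m from the base axis. Payload 8.1 kg.
Tool frame: the origin (TCP) lies on the centre line of the jaws, within the pads' length; the fingertips stand 14 mm ahead of it and the grasp point (between the pads) lies 5 mm behind it; z points along the fingers, y is the direction in which the jaws open and shut (so a half turn about z gives the same grasp; the last joint's range is limited). The gripper opens to 92 mm and grips with 3 to 60 N. Pads are 19 mm wide; open, the fingers measure 130 mm over their backs; the gripper's body (75 mm by 190 mm) begins 47 mm behind the grasp point.
Start: joints at [1.189, 0.434, 0.025, 1.573, -0.012, 1.134, -0.075], TCP at [0.172, -0.601, 0.241] pointing down, gripper open.
Joint ranges: [-2.62, 2.62], [-0.44, 2.09], [-1.27, 1.32], [0.08, 2.57], [-1.32, 4.46], [0.12, 2], [-2.74, 2.74]. Speed limits (rad/s): [2.22, 2.22, 3.01, 3.01, 3.14, 3.14, 3.14].

## Interface

Orientations are given as a rotation vector (axis times angle).
In Python, from cell import observe, eyes, arm gives the robot as it stands.
- The arm moves only by the tool step_arm, never from a script. Its argument "series" is a list that holds one entry, the list of rows, each a list of 5 numbers: the finger opening in m, from 0 to 0.0918, then the shift along the world's x, y, z in m, then the turn about the world's z in degrees. In form: [[[hand, dx, dy, dz, spin], ...]]. A call has 1 to 20 rows; each row is the pose to reach, as a shift and turn from the pose measured when the call began; what a row does not reach only later rows make up. A row lasts 1/12 s, in which the tool goes at most 41.7 mm and 7.16 degrees, less where a joint would pass 70% of its speed; a pose out of reach is approached as far as the arm can. A call with a gripper value outside its range is refused whole. The fingers move at their own pace and stop on an object; "squeeze" is the grip in N (left out, the last holds). Time passes only in rows, so rows that repeat a pose let the fingers close. It gives the time, the measured TCP pose, the force and the opening at its end, in the units of the state.
- observe(): the state, without advancing time (a new reading comes with each control period).
- eyes.get_image(name): name is "scene" or "top" or "wrist"; returns (picture, depth): 480x640x3 uint8, red, green, blue; 480x640 float32, m along the optical axis (not along the pixel's ray), 0 where there is no reading.
- eyes.camera_params(name): a dict with "intrinsics" (3x3 intrinsics, pixels), "position" and "attitude" of the camera in the world. Camera axes: x right, y down, z forward; pixel columns grow to the right and rows downward; lengths in m; the calibration is good to about 2 mm. The wrist camera is an equidistant fisheye: a pixel r from the principal point sees the ray r / f radians off the axis. A picture is of the moment at which its call begins: read the wrist's pose just before it. camera_params takes no time and is no camera call; for the wrist camera it gives the pose at the moment of the call.
- arm.sign_off(): hands the job in, once; it reports no verdict.
The state is a dict: "clock": time; "joints": joint angles; "dq": joint speeds; "joint_efforts": joint torques, N m; "position": TCP position; "ee_rot": TCP orientation; "force": force on the tool from outside, world axes, zero at the start; "ft_torque": the same for the moment, N m; "width": opening from 0.0 (shut) to 1.0 (fully open).
Only numpy, scipy, OpenCV 4.12 (cv2) and the standard library are available. Lean on these libraries where they do the work, as an engineer would, in place of code of your own. Each camera call takes 0.05 s, during which the arm holds its last target.

## Task

The four clay pots stand on the wrong kiln tiles: move them so that each ends upright in the middle of the tile of its own shape and size (large round on large round, small square on small square, and so on). Use the empty cork mat to park a pot while you swap, because the pots must never stand on the bare bench or be tipped over, and leave the mat empty at the end. Leave the lidded jar standing where it is.

Things in the scene. Friction and masses are not known exactly. Their poses are not given: they have to be found in the camera images.
- pot_large_round: Large round terracotta flower pot, empty, open at the top, 60 mm high, about 0.12 kg. Foot 44 mm across; around the top an upright rim collar 62 mm in outside diameter and 18 mm high (42 to 60 mm above the foot), whose wall is 8 mm thick. Origin: centre of its underside, z up.
- pot_large_square: Large square terracotta flower pot, empty, open at the top, 60 mm high, about 0.13 kg. Body 46 mm square; around the top an upright rim collar 56 mm square outside and 18 mm high (42 to 60 mm above the foot), whose wall is 9 mm thick. Origin: centre of its underside, z up; x and y are square to its sides.
- pot_small_round: Small round terracotta flower pot, empty, open at the top, 46 mm high, about 0.06 kg. Foot 31 mm across; around the top an upright rim collar 42 mm in outside diameter and 16 mm high (30 to 46 mm above the foot), whose wall is 7 mm thick. Origin: centre of its underside, z up.
- pot_small_square: Small square terracotta flower pot, empty, open at the top, 46 mm high, about 0.06 kg. Body 32 mm square; around the top an upright rim collar 40 mm square outside and 16 mm high (30 to 46 mm above the foot), whose wall is 8 mm thick. Origin: centre of its underside, z up; x and y are square to its sides.
- tile_large_round: Large, 110 mm diameter, round kiln tile, plain dark grey, 6 mm thick, fixed to the bench so that it cannot shift; a small pot stands on it at the start. Origin: centre of its underside, z up, so its top is 6 mm above the origin.
- tile_large_square: Large, 110 x 110 mm, square kiln tile, plain dark grey, 6 mm thick, fixed to the bench so that it cannot shift; a small pot stands on it at the start. Origin: centre of its underside, z up, so its top is 6 mm above the origin. x and y are square to its edges.
- tile_small_round: Small, 80 mm diameter, round kiln tile, plain dark grey, 6 mm thick, fixed to the bench so that it cannot shift; a large pot stands on it at the start. Origin: centre of its underside, z up, so its top is 6 mm above the origin.
- tile_small_square: Small, 80 x 80 mm, square kiln tile, plain dark grey, 6 mm thick, fixed to the bench so that it cannot shift; a large pot stands on it at the start. Origin: centre of its underside, z up, so its top is 6 mm above the origin. x and y are square to its edges.
- cork_mat: Round brown cork mat, 96 mm diameter, 6 mm thick, fixed to the bench, empty at the start. Origin: centre of its underside, z up, so its top is 6 mm above the origin.
- jar: Lidded amber glass jar, 68 mm diameter, 85 mm high, standing loose on the bench among the tiles; it is to stay where it stands. Origin: centre of its underside, z up.

How it is judged:
On the way:
1. one of the pots is parked upright on the cork mat (((horizontal distance between pot_large_round and cork_mat below 0.04 m and angle between pot_large_round's own z axis and vertical below 0.1 rad and height (world z) of pot_large_round between 0.003 and 0.01 m and linear speed of pot_large_round below 0.02 m/s and angular speed of pot_large_round below 0.2 rad/s) or (horizontal distance between pot_large_square and cork_mat below 0.04 m and angle between pot_large_square's own z axis and vertical below 0.1 rad and height (world z) of pot_large_square between 0.003 and 0.01 m and linear speed of pot_large_square below 0.02 m/s and angular speed of pot_large_square below 0.2 rad/s) or (horizontal distance between pot_small_round and cork_mat below 0.04 m and angle between pot_small_round's own z axis and vertical below 0.1 rad and height (world z) of pot_small_round between 0.003 and 0.01 m and linear speed of pot_small_round below 0.02 m/s and angular speed of pot_small_round below 0.2 rad/s) or (horizontal distance between pot_small_square and cork_mat below 0.04 m and angle between pot_small_square's own z axis and vertical below 0.1 rad and height (world z) of pot_small_square between 0.003 and 0.01 m and linear speed of pot_small_square below 0.02 m/s and angular speed of pot_small_square below 0.2 rad/s))), for 0.2 s.
At the end, for the whole second after the job is handed in: Each pot stands upright (within 0.1 rad) and at rest on the tile of its own shape and size, its centre within 15 mm of the tile's centre; so the cork mat is empty (horizontal distance between pot_large_round and tile_large_round below 0.015 m and angle between each of pot_large_round, pot_large_square, pot_small_round, pot_small_square's own z axis and vertical below 0.1 rad and height (world z) of pot_large_round between 0.003 and 0.01 m and linear speed of each of pot_large_round, pot_large_square, pot_small_round, pot_small_square below 0.02 m/s and angular speed of each of pot_large_round, pot_large_square, pot_small_round, pot_small_square below 0.2 rad/s and horizontal distance between pot_large_square and tile_large_square below 0.015 m and height (world z) of pot_large_square between 0.003 and 0.01 m and horizontal distance between pot_small_round and tile_small_round below 0.015 m and height (world z) of pot_small_round between 0.003 and 0.01 m and horizontal distance between pot_small_square and tile_small_square below 0.015 m and height (world z) of pot_small_square between 0.003 and 0.01 m); the robot touches nothing.
It fails at once if a pot stands or falls on the bare bench (height (world z) of any of pot_large_round, pot_large_square, pot_small_round, pot_small_square below 0.003 m).
It fails at once if a pot is tipped over (angle between any of pot_large_round, pot_large_square, pot_small_round, pot_small_square's own z axis and vertical above 0.7 rad).
It fails at once if the jar is shifted by more than 20 mm or tipped (distance of jar from where it was at the start of the episode above 0.02 m or angle between jar's own z axis and vertical above 0.3 rad).
It also fails if it takes over 136 s, if anything falls off the work surface, if the arm or the gripper's body presses on something with over 40 N, if the wrist force passes 120 N, or if a joint passes its speed limit or range.

## Working session

There is one attempt and no reset: what is moved stays moved. The work goes in short steps, Python scripts to look and compute and a tool call to move; the robot and the scene stay as the last step left them, time stands still between calls to the robot, and variables do not carry over. Pictures are saved under pics/ and viewed, and the job is handed in when it is done.

Besides the shell and the picture viewer there is one more tool, called after ">>>" as name(argument=value, ...) on one line, values as JSON. step_arm: Moves the arm, as the interface text tells. Its arguments: {"type":"object","properties":{"series":{"type":"array"},"squeeze":{"type":"number"}},"required":["series"]}

```bash
ls; mkdir -p pics; python3 - <<'E'
from cell import observe, eyes, arm
import cv2,numpy as np
print(observe())
for n in ("scene","top"):
    im,d=eyes.get_image(n); cv2.imwrite(f"pics/{n}0.png",im[:,:,::-1]); np.savez(f"{n}0.npz",im=im,d=d)
    p=eyes.camera_params(n); print(n,p)
E
```

```text
pics
{'clock': 0.0, 'joints': array([ 1.1893749 ,  0.43523599,  0.02494942,  1.57410863, -0.01162515,
        1.13401746, -0.07509953]), 'dq': array([ 0.00133352, -0.00131116,  0.00092474,  0.00059489,  0.00040297,
       -0.00230824, -0.00023262]), 'joint_efforts': array([ 1.63683671e-04, -6.67864609e+01,  9.84797850e-01, -3.14467549e+01,
       -6.06996543e-02,  4.27393278e-02,  1.88702752e-04]), 'position': array([ 0.17184146, -0.6003862 ,  0.23993214]), 'ee_rot': array([-3.10955243e+00, -4.36242232e-01,  5.31590713e-04]), 'force': array([-0.40207727, -0.34050491,  0.67195049]), 'ft_torque': array([0.01141621, 0.03067443, 0.02985587]), 'width': 1.0030839130353955}
scene {'intrinsics': array([[469.11268314,   0.        , 324.04799644],
       [  0.        , 469.11268314, 237.8216886 ],
       [  0.        ,   0.        ,   1.        ]]), 'position': array([ 0.91945699, -0.12879595,  0.57570347]), 'attitude': array([-2.13880807, -1.49158761,  0.48990605])}
top {'intrinsics': array([[548.26814562,   0.        , 317.89553357],
       [  0.        , 548.26814562, 246.86123773],
       [  0.        ,   0.        ,   1.        ]]), 'position': array([0.4060493 , 0.00498611, 0.87191851]), 'attitude': array([-2.09958059,  2.15324799, -0.17862534])}
```

View pics/scene0.png

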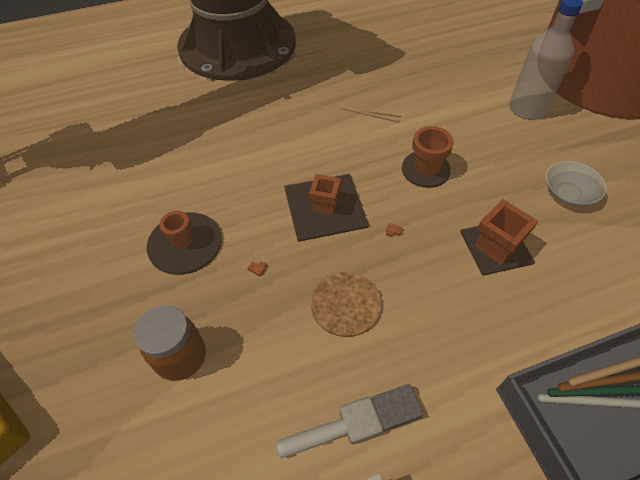

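View pics/top0.png

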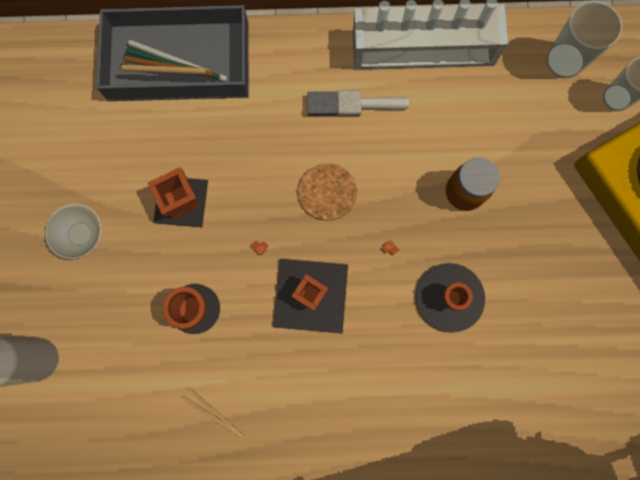

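The top view has +x up and +y to the left. The large round pot is on the small round tile (190,308) and the small round pot on the large round tile (450,297). The small square pot is on the large square tile (310,296) and the large square pot on the small square tile (180,203). The cork mat is at (327,192) and the jar at (472,184). Next I'll measure all of these.

```bash
cat > h.py <<'E'
from cell import observe, eyes, arm
import cv2,numpy as np
from scipy.spatial.transform import Rotation as R
def cloud(n,im,d,p=None):
    p=p or eyes.camera_params(n); K=p["intrinsics"]
    v,u=np.mgrid[:480,:640]
    P=np.stack([(u-K[0,2])/K[0,0]*d,(v-K[1,2])/K[1,1]*d,d],-1)
    W=P@R.from_rotvec(p["attitude"]).as_matrix().T+p["position"]
    W[d<=0]=np.nan
    return W
def top_layer(W,c,r,zlo,zhi):
    m=(np.hypot(W[...,0]-c[0],W[...,1]-c[1])<r)&(W[...,2]>zlo)&(W[...,2]<zhi)
    return m
E
python3 - <<'E'
from h import *
for n in("top","scene"):
    f=np.load(f"{n}0.npz"); im=f["im"];d=f["d"]; W=cloud(n,im,d)
    if n=="top":
        print("bench z",np.nanmedian(W[340:370,250:400,2]))
        c={k:W[v,u] for k,(u,v) in dict(LR=(190,308),SR=(458,297),SS=(310,292),LS=(174,195),tLR=(440,315),tLS=(290,315),tSR=(210,308),tSS=(195,215),mat=(327,192),jar=(478,175)).items()}
        for k in c: print(k,c[k].round(3))
    hsv=cv2.cvtColor(im,cv2.COLOR_RGB2HSV)
    # rims
    for k,h in dict(LR=.066,LS=.066,SR=.052,SS=.052).items():
        m=top_layer(W,c[k],.06,h-.005,h+.007)
        P=W[m][:,:2].astype(np.float32); 
        print(n,k,len(P),np.median(W[m][:,2]).round(4),cv2.minEnclosingCircle(P),cv2.minAreaRect(P))
    m=top_layer(W,c["jar"],.06,.08,.095);P=W[m][:,:2].astype(np.float32);print("jar",np.median(W[m][:,2]).round(4),cv2.minEnclosingCircle(P))
    # dark tiles
    # z=.006 plane homography instead: rays
    p=eyes.camera_params(n);K=p["intrinsics"];Rm=R.from_rotvec(p["attitude"]).as_matrix()
    def ray(uv,z):
        uv=np.c_[uv,np.ones(len(uv))]@np.linalg.inv(K).T@Rm.T
        return p["position"]+uv*((z-p["position"][2])/uv[:,2:])
    dark=((hsv[...,2]<70)&(hsv[...,1]<110)).astype(np.uint8)
    zz=np.nan_to_num(W[...,2],nan=1)
    for k in("tLR","tLS","tSR","tSS"):
        m=dark.astype(bool)&(np.hypot(W[...,0]-c[k][0],W[...,1]-c[k][1])<.1)&(zz<.012)
        nb,l,st,cen=cv2.connectedComponentsWithStats(m.astype(np.uint8)); i=1+st[1:,4].argmax()
        v,u=np.nonzero(l==i); P=ray(np.c_[u,v],.006)[:,:2].astype(np.float32)
        print(n,k,len(P),cv2.minEnclosingCircle(P),cv2.minAreaRect(P))
    m=(np.hypot(W[...,0]-c["mat"][0],W[...,1]-c["mat"][1])<.07)&(zz>.0035)&(zz<.012)
    P=W[m][:,:2].astype(np.float32);print("mat",cv2.minEnclosingCircle(P))
E
```

```text
bench z 0.0008353185942718833
LR [0.466 0.212 0.012]
SR [ 0.473 -0.208  0.01 ]
SS [0.487 0.024 0.01 ]
LS [0.649 0.241 0.013]
tLR [ 0.446 -0.179  0.006]
tLS [0.452 0.056 0.006]
tSR [0.466 0.182 0.005]
tSS [0.617 0.208 0.005]
mat [ 0.65  -0.008  0.007]
jar [ 0.647 -0.231  0.086]
top LR 669 0.0667 ((0.4644283652305603, 0.20954658091068268), 0.03116922453045845) ((0.465124249458313, 0.20982244610786438), (0.060965195298194885, 0.06026636064052582), 88.4684829711914)
top LS 800 0.0669 ((0.6424157619476318, 0.230993390083313), 0.039122436195611954) ((0.6426627039909363, 0.23175498843193054), (0.05750409886240959, 0.05658131092786789), 25.833110809326172)
top SR 366 0.0522 ((0.4720225930213928, -0.1973411738872528), 0.021035734564065933) ((0.47199541330337524, -0.19695669412612915), (0.04107924923300743, 0.04016796872019768), 13.890023231506348)
top SS 467 0.0527 ((0.48368632793426514, 0.02430792711675167), 0.02761211432516575) ((0.4836638569831848, 0.024148955941200256), (0.04012575000524521, 0.04011671990156174), 55.67858123779297)
jar 0.0855 ((0.6462961435317993, -0.2334536910057068), 0.
[... 1805 characters left out ...]
101654052734), (0.10483916848897934, 0.10695569217205048), 9.277864456176758)
scene tLS 2073 ((0.4838990569114685, 0.02028164640069008), 0.07523579150438309) ((0.484296590089798, 0.020654793828725815), (0.10865166783332825, 0.1104932576417923), 83.36476135253906)
scene tSR 461 ((0.468810111284256, 0.20205600559711456), 0.039874736219644547) ((0.4736935794353485, 0.1956479698419571), (0.07661175727844238, 0.0634131208062172), 41.13204574584961)
scene tSS 961 ((0.643086314201355, 0.22710438072681427), 0.054638493806123734) ((0.643120288848877, 0.22801947593688965), (0.08093459904193878, 0.07966116070747375), 83.39977264404297)
mat ((0.6506307721138, -0.009464390575885773), 0.04845927655696869)
```

>>> step_arm(series=[[[0.091,0.14,0.25,0,20],[0.091,0.14,0.25,0,20],[0.091,0.14,0.25,0,20],[0.091,0.14,0.25,0,20],[0.091,0.14,0.25,0,20],[0.091,0.14,0.25,0,20],[0.091,0.14,0.25,0,20],[0.091,0.311,0.623,0,40],[0.091,0.311,0.623,0,40],[0.091,0.311,0.623,0,40],[0.091,0.311,0.623,0,40],[0.091,0.311,0.623,0,40],[0.091,0.311,0.623,0,40],[0.091,0.311,0.623,-0.05,40],[0.091,0.311,0.623,-0.05,40],[0.091,0.311,0.623,-0.05,40],[0.091,0.311,0.623,-0.05,40],[0.091,0.311,0.623,-0.05,40],[0.091,0.311,0.623,-0.05,40],[0.091,0.311,0.623,-0.05,40]]], squeeze=15)

```text
clock: 1.77
position: [0.4823, 0.0222, 0.1896]
ee_rot: [-2.772, -1.474, 0.003]
force: [-0.6, -1.1, 0.8]
width: 0.993
```

```bash
python3 - <<'E'
from h import *
print(eyes.camera_params("wrist"))
im,d=eyes.get_image("wrist"); cv2.imwrite("pics/w1.png",im[:,:,::-1])
E
```

```text
{'intrinsics': array([[371.64829954,   0.        , 321.72052061],
       [  0.        , 371.64829954, 237.51825953],
       [  0.        ,   0.        ,   1.        ]]), 'position': array([0.52792311, 0.08802208, 0.33394173]), 'attitude': array([ 2.72625342, -0.83376432, -0.12762178])}
```

View pics/w1.png

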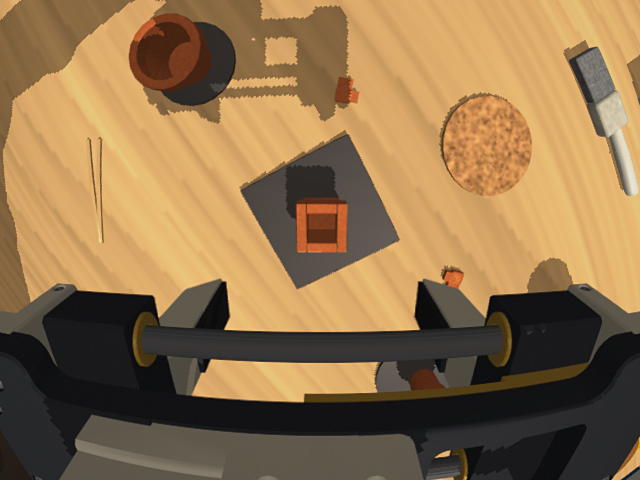

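The wrist view shows the small square pot's sides aligned with the jaws, with the pot centred between them at about (322,226). I'll descend and grip it.

>>> step_arm(series=[[[0.091,0,0.001,-0.04,0],[0.091,0,0.001,-0.08,0],[0.091,0,0.001,-0.11,0],[0.091,0,0.001,-0.135,0],[0.091,0,0.001,-0.15,0],[0.091,0,0.001,-0.15,0],[0.03,0,0.001,-0.15,0],[0.03,0,0.001,-0.15,0],[0.03,0,0.001,-0.15,0],[0.03,0,0.001,-0.15,0],[0.03,0,0.001,-0.15,0],[0.03,0,0.001,-0.15,0],[0.03,0,0.001,-0.15,0],[0.03,0,0.001,-0.15,0],[0.03,0,0.001,-0.15,0],[0.03,0,0.001,-0.15,0]]], squeeze=15)

```text
clock: 3.15
position: [0.4825, 0.0224, 0.04]
ee_rot: [-2.774, -1.472, 0.003]
force: [-0.5, -0.4, 2.9]
width: 0.434
```

>>> step_arm(series=[[[0.03,0,0,0.01,0],[0.03,0,0,0.03,0],[0.03,0,0,0.06,0],[0.03,0,0,0.08,0],[0.03,0.03,-0.005,0.08,0],[0.03,0.065,-0.012,0.08,0],[0.03,0.1,-0.018,0.08,0],[0.03,0.135,-0.025,0.08,0],[0.03,0.16,-0.03,0.08,0],[0.03,0.1675,-0.031,0.08,0],[0.03,0.1675,-0.031,0.08,0],[0.03,0.1675,-0.031,0.055,0],[0.03,0.1675,-0.031,0.03,0],[0.03,0.1675,-0.031,0.015,0],[0.03,0.1675,-0.031,0.007,0],[0.03,0.1675,-0.031,0.003,0],[0.03,0.1675,-0.031,0.001,0],[0.03,0.1675,-0.031,0.0005,0],[0.03,0.1675,-0.031,0.0005,0]]])

```text
clock: 4.73
position: [0.6504, -0.0085, 0.0416]
ee_rot: [-2.775, -1.473, 0.001]
force: [0.8, -0.7, -0.2]
width: 0.436
```

>>> step_arm(series=[[[0.03,0,0,-0.0015,0],[0.03,0,0,-0.0015,0],[0.03,0,0,-0.0015,0],[0.091,0,0,-0.0015,0],[0.091,0,0,-0.0015,0],[0.091,0,0,-0.0015,0],[0.091,0,0,-0.0015,0],[0.091,0,0,-0.0015,0],[0.091,0,0,-0.0015,0],[0.091,0,0,-0.0015,0],[0.091,0,0,-0.0015,0],[0.091,0,0,-0.0015,0],[0.091,0,0,0.03,0],[0.091,0,0,0.07,0],[0.091,0,0,0.11,0],[0.091,0,0,0.14,0],[0.091,0,0,0.14,0]]])

```text
clock: 6.15
position: [0.6539, -0.0075, 0.189]
ee_rot: [2.771, 1.471, 0.015]
force: [0.7, 0.0, 0.3]
width: 0.988
```

>>> step_arm(series=[[[0.091,-0.002,0.04,0,-7],[0.091,-0.004,0.08,0,-14],[0.091,-0.006,0.12,0,-21],[0.091,-0.008,0.16,0,-28],[0.091,-0.008,0.2,0,-30],[0.091,-0.008,0.23,0,-30],[0.091,-0.008,0.2385,0,-30],[0.091,-0.008,0.2385,0,-30],[0.091,-0.008,0.2385,0,-30]]])

```text
clock: 6.9
position: [0.6459, 0.2304, 0.1885]
ee_rot: [3.054, 0.704, 0.012]
force: [0.2, -1.1, 0.7]
width: 0.988
```

```bash
python3 - <<'E'
from h import *
for n in("wrist","scene"):
    im,d=eyes.get_image(n); cv2.imwrite(f"pics/{n}2.png",im[:,:,::-1])
E
```

```text
(no output)
```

View pics/wrist2.png

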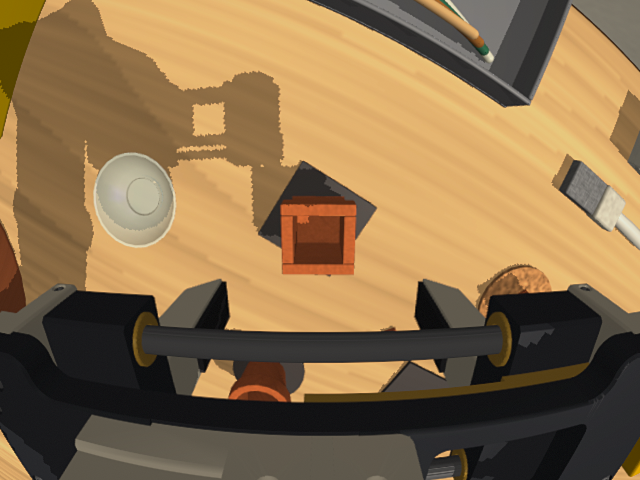

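View pics/scene2.png

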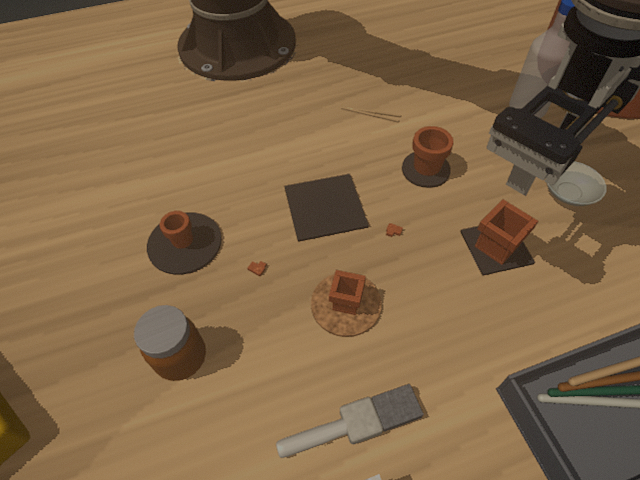

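The small square pot stands upright on the mat at about (347,295) in the scene view. The large square pot is aligned with the jaws in the wrist view at about (318,238).

>>> step_arm(series=[[[0.091,-0.004,0,-0.03,0],[0.091,-0.004,0,-0.07,0],[0.091,-0.004,0,-0.1,0],[0.091,-0.004,0,-0.125,0],[0.091,-0.004,0,-0.1365,0],[0.091,-0.004,0,-0.1365,0],[0.045,-0.004,0,-0.1365,0],[0.045,-0.004,0,-0.1365,0],[0.045,-0.004,0,-0.1365,0],[0.045,-0.004,0,-0.1365,0],[0.045,-0.004,0,-0.1365,0],[0.045,-0.004,0,-0.1365,0],[0.045,-0.004,0,-0.1365,0],[0.045,-0.004,0,-0.1365,0],[0.045,-0.004,0,-0.1365,0]]], squeeze=20)

```text
clock: 8.25
position: [0.6428, 0.2285, 0.053]
ee_rot: [3.055, 0.699, 0.014]
force: [-1.2, -0.9, 6.3]
width: 0.607
```

>>> step_arm(series=[[[0.045,0,0,0.01,0],[0.045,0,0,0.03,0],[0.045,0,0,0.06,0],[0.045,0,0,0.09,0],[0.045,-0.02,-0.025,0.1,0],[0.045,-0.04,-0.05,0.1,0],[0.045,-0.06,-0.08,0.1,0],[0.045,-0.08,-0.105,0.1,0],[0.045,-0.1,-0.13,0.1,0],[0.045,-0.125,-0.16,0.1,0],[0.045,-0.145,-0.185,0.1,0],[0.045,-0.16,-0.2065,0.1,0],[0.045,-0.16,-0.2065,0.1,0],[0.045,-0.16,-0.2065,0.07,0],[0.045,-0.16,-0.2065,0.04,0],[0.045,-0.16,-0.2065,0.02,0],[0.045,-0.16,-0.2065,0.01,0],[0.045,-0.16,-0.2065,0.004,0],[0.045,-0.16,-0.2065,0.001,0],[0.045,-0.16,-0.2065,0.001,0]]])

```text
clock: 9.92
position: [0.4833, 0.0224, 0.0544]
ee_rot: [3.055, 0.699, 0.014]
force: [0.1, 0.4, -0.5]
width: 0.61
```

>>> step_arm(series=[[[0.045,0,0,-0.0015,0],[0.045,0,0,-0.0015,0],[0.045,0,0,-0.0015,0],[0.091,0,0,-0.0015,0],[0.091,0,0,-0.0015,0],[0.091,0,0,-0.0015,0],[0.091,0,0,-0.0015,0],[0.091,0,0,-0.0015,0],[0.091,0,0,-0.0015,0],[0.091,0,0,-0.0015,0],[0.091,0,0,-0.0015,0],[0.091,0,0,0.03,0],[0.091,0,0,0.07,0],[0.091,0,0,0.11,0],[0.091,0,0,0.13,0],[0.091,0,0,0.13,0]]])

```text
clock: 11.25
position: [0.486, 0.0229, 0.1891]
ee_rot: [3.054, 0.699, 0.027]
force: [0.4, -0.3, 0.8]
width: 0.988
```

>>> step_arm(series=[[[0.091,0.04,-0.007,0,7],[0.091,0.08,-0.014,0,14],[0.091,0.12,-0.021,0,21],[0.091,0.15,-0.028,0,28],[0.091,0.167,-0.031,0,30],[0.091,0.167,-0.031,0,30],[0.091,0.167,-0.031,0,30],[0.091,0.167,-0.031,0,30]]])

```text
clock: 11.92
position: [0.6519, -0.0077, 0.1883]
ee_rot: [2.774, 1.467, 0.027]
force: [-0.3, -0.1, 1.1]
width: 0.989
```

```bash
python3 - <<'E'
from h import *
for n in("wrist","scene"):
    im,d=eyes.get_image(n); cv2.imwrite(f"pics/{n}3.png",im[:,:,::-1])
W=cloud("scene",im,d)
for k,c,h in (("LS",(.483,.022),.066),("SS",(.65,-.0085),.052)):
    P=W[top_layer(W,c,.06,h-.005,h+.007)][:,:2].astype(np.float32); print(k,len(P),cv2.minAreaRect(P))
E
```

```text
LS 449 ((0.4848935604095459, 0.019925303757190704), (0.05799006670713425, 0.054303642362356186), 26.62754249572754)
SS 628 ((0.6512012481689453, -0.009088080376386642), (0.03994574397802353, 0.04147130995988846), 56.55720520019531)
```

View pics/wrist3.png

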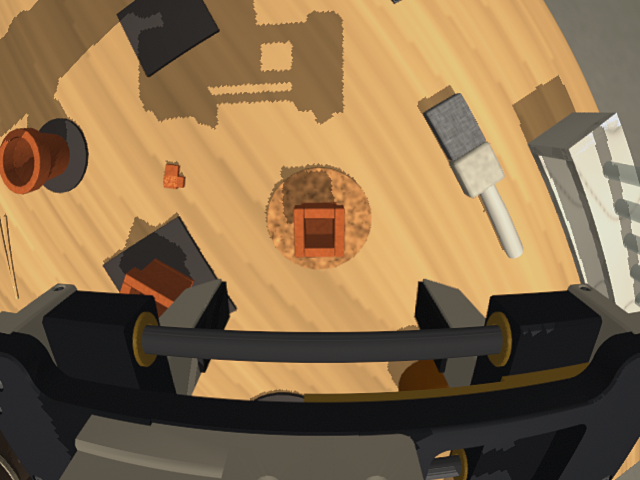

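View pics/scene3.png

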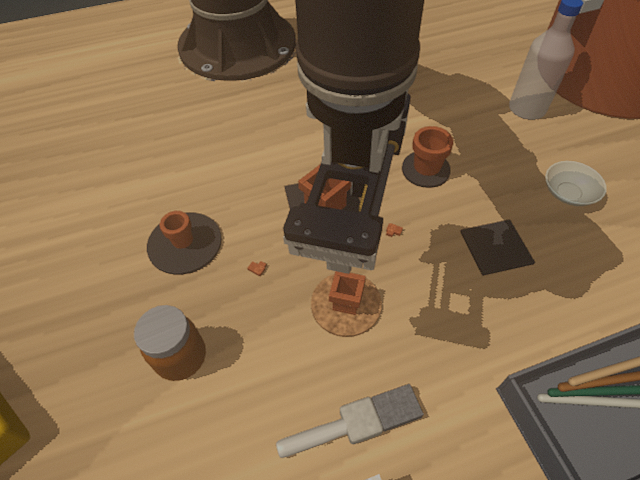

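The large square pot is on the large square tile, off centre by about 3 mm at most. The jaws line up with the small square pot on the mat at (320,232) in the wrist view.

>>> step_arm(series=[[[0.091,-0.0015,-0.001,-0.04,0],[0.091,-0.0015,-0.001,-0.08,0],[0.091,-0.0015,-0.001,-0.11,0],[0.091,-0.0015,-0.001,-0.135,0],[0.091,-0.0015,-0.001,-0.149,0],[0.091,-0.0015,-0.001,-0.149,0],[0.03,-0.0015,-0.001,-0.149,0],[0.03,-0.0015,-0.001,-0.149,0],[0.03,-0.0015,-0.001,-0.149,0],[0.03,-0.0015,-0.001,-0.149,0],[0.03,-0.0015,-0.001,-0.149,0],[0.03,-0.0015,-0.001,-0.149,0],[0.03,-0.0015,-0.001,-0.149,0],[0.03,-0.0015,-0.001,-0.149,0],[0.03,-0.0015,-0.001,-0.149,0],[0.03,-0.0015,-0.001,-0.149,0]]], squeeze=15)

```text
clock: 13.35
position: [0.6505, -0.0086, 0.0402]
ee_rot: [2.773, 1.468, 0.029]
force: [-0.1, -0.6, 2.0]
width: 0.439
```

>>> step_arm(series=[[[0.03,0,0,0.01,0],[0.03,0,0,0.03,0],[0.03,0,0,0.06,0],[0.03,0,0,0.08,0],[0.03,0,0.03,0.08,0],[0.03,-0.002,0.07,0.08,0],[0.03,-0.004,0.11,0.08,0],[0.03,-0.006,0.15,0.08,0],[0.03,-0.008,0.19,0.08,0],[0.03,-0.0085,0.22,0.08,0],[0.03,-0.0085,0.2385,0.08,0],[0.03,-0.0085,0.2385,0.08,0],[0.03,-0.0085,0.2385,0.055,0],[0.03,-0.0085,0.2385,0.03,0],[0.03,-0.0085,0.2385,0.015,0],[0.03,-0.0085,0.2385,0.007,0],[0.03,-0.0085,0.2385,0.003,0],[0.03,-0.0085,0.2385,0.001,0],[0.03,-0.0085,0.2385,0,0],[0.03,-0.0085,0.2385,0,0]]])

```text
clock: 15.02
position: [0.6426, 0.2301, 0.0412]
ee_rot: [2.773, 1.468, 0.031]
force: [-0.7, -0.5, 0.1]
width: 0.435
```

>>> step_arm(series=[[[0.03,0,0,-0.0015,0],[0.03,0,0,-0.0015,0],[0.03,0,0,-0.0015,0],[0.091,0,0,-0.0015,0],[0.091,0,0,-0.0015,0],[0.091,0,0,-0.0015,0],[0.091,0,0,-0.0015,0],[0.091,0,0,-0.0015,0],[0.091,0,0,-0.0015,0],[0.091,0,0,-0.0015,0],[0.091,0,0,-0.0015,0],[0.091,0,0,-0.0015,0],[0.091,0,0,0.03,0],[0.091,0,0,0.07,0],[0.091,0,0,0.11,0],[0.091,0,0,0.14,0],[0.091,0,0,0.14,0]]])

```text
clock: 16.43
position: [0.6456, 0.2321, 0.189]
ee_rot: [2.772, 1.467, 0.048]
force: [0.8, 0.8, 0.5]
width: 0.991
```

>>> step_arm(series=[[[0.091,-0.04,-0.005,0,-7],[0.091,-0.08,-0.01,0,-14],[0.091,-0.12,-0.015,0,-21],[0.091,-0.15,-0.02,0,-28],[0.091,-0.1775,-0.022,0,-35],[0.091,-0.1775,-0.022,0,-40],[0.091,-0.1775,-0.022,0,-40],[0.091,-0.1775,-0.022,0,-40],[0.091,-0.1775,-0.022,0,-40]]])

```text
clock: 17.18
position: [0.469, 0.2102, 0.189]
ee_rot: [3.096, 0.433, 0.044]
force: [0.7, -0.2, -0.8]
width: 0.987
```

```bash
python3 - <<'E'
from h import *
for n in("wrist","scene"):
    im,d=eyes.get_image(n); cv2.imwrite(f"pics/{n}4.png",im[:,:,::-1])
W=cloud("scene",im,d)
for k,c,h in (("LS",(.483,.022),.066),("SS",(.642,.23),.052),("LR",(.465,.208),.066),("SR",(.472,-.198),.052)):
    P=W[top_layer(W,c,.06,h-.005,h+.007)][:,:2].astype(np.float32); print(k,len(P),cv2.minAreaRect(P))
E
```

```text
LS 774 ((0.4842560589313507, 0.021415628492832184), (0.05762462690472603, 0.05712202936410904), 26.159372329711914)
SS 550 ((0.6437538266181946, 0.22940370440483093), (0.04097430035471916, 0.04188776761293411), 55.92683792114258)
LR 516 ((0.4645187556743622, 0.2075132131576538), (0.06081687659025192, 0.06137530133128166), 27.007299423217773)
SR 397 ((0.4709877371788025, -0.199162095785141), (0.040787223726511, 0.04159078747034073), 78.31006622314453)
```

View pics/wrist4.png

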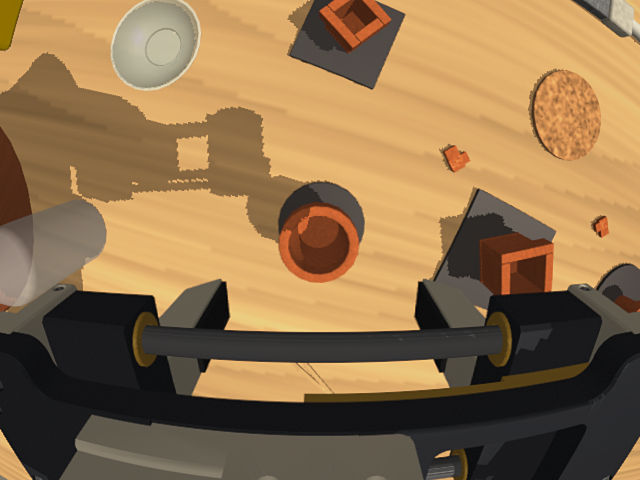

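View pics/scene4.png

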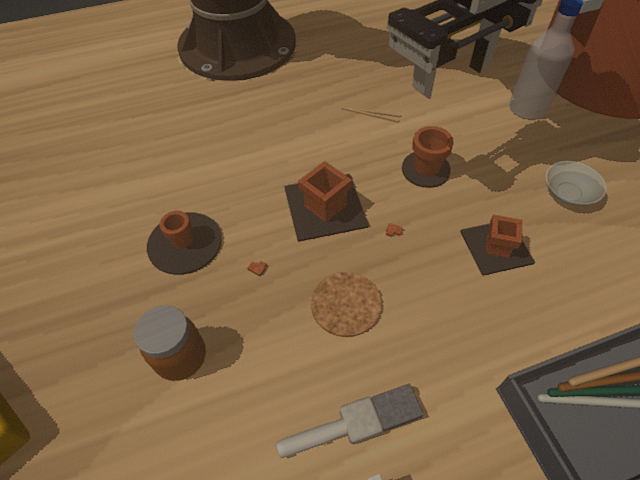

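Both square pots are in place: large square at scene (327,193), small square at (505,235). The large round pot is between the jaws at wrist (320,243).

>>> step_arm(series=[[[0.091,-0.004,-0.002,-0.03,0],[0.091,-0.004,-0.002,-0.07,0],[0.091,-0.004,-0.002,-0.1,0],[0.091,-0.004,-0.002,-0.125,0],[0.091,-0.004,-0.002,-0.137,0],[0.091,-0.004,-0.002,-0.137,0],[0.05,-0.004,-0.002,-0.137,0],[0.05,-0.004,-0.002,-0.137,0],[0.05,-0.004,-0.002,-0.137,0],[0.05,-0.004,-0.002,-0.137,0],[0.05,-0.004,-0.002,-0.137,0],[0.05,-0.004,-0.002,-0.137,0],[0.05,-0.004,-0.002,-0.137,0],[0.05,-0.004,-0.002,-0.137,0]]], squeeze=20)

```text
clock: 18.45
position: [0.4655, 0.2084, 0.0526]
ee_rot: [3.097, 0.431, 0.045]
force: [-0.2, -0.9, 6.9]
width: 0.663
```

>>> step_arm(series=[[[0.05,0,0,0.01,0],[0.05,0,0,0.03,0],[0.05,0,0,0.06,0],[0.05,0,0,0.09,0],[0.05,0.02,-0.025,0.1,0],[0.05,0.045,-0.05,0.1,0],[0.05,0.07,-0.08,0.1,0],[0.05,0.09,-0.105,0.1,0],[0.05,0.115,-0.135,0.1,0],[0.05,0.14,-0.165,0.1,0],[0.05,0.165,-0.195,0.1,0],[0.05,0.1845,-0.217,0.1,0],[0.05,0.1845,-0.217,0.1,0],[0.05,0.1845,-0.217,0.07,0],[0.05,0.1845,-0.217,0.04,0],[0.05,0.1845,-0.217,0.02,0],[0.05,0.1845,-0.217,0.01,0],[0.05,0.1845,-0.217,0.004,0],[0.05,0.1845,-0.217,0.001,0],[0.05,0.1845,-0.217,0,0]]])

```text
clock: 20.12
position: [0.6505, -0.0084, 0.0534]
ee_rot: [3.097, 0.431, 0.047]
force: [-0.5, -0.6, -0.6]
width: 0.67
```

```bash
python3 - <<'E'
from h import *
im,d=eyes.get_image("scene"); cv2.imwrite("pics/scene5.png",im[:,:,::-1]); print(observe()["position"],observe()["force"])
E
```

```text
[ 0.65064294 -0.00838477  0.05358433] [ 0.5544377  -0.78413115 -1.55078448]
```

View pics/scene5.png

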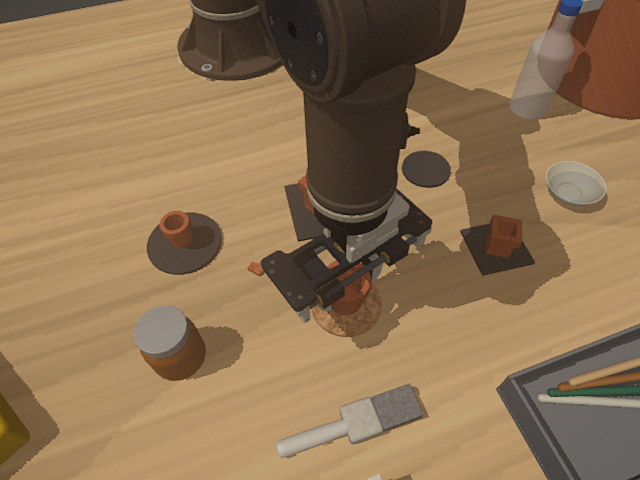

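The large round pot hangs just above the mat at about (345,295), well centred.

>>> step_arm(series=[[[0.05,0,0,-0.0015,0],[0.05,0,0,-0.0015,0],[0.05,0,0,-0.0015,0],[0.091,0,0,-0.0015,0],[0.091,0,0,-0.0015,0],[0.091,0,0,-0.0015,0],[0.091,0,0,-0.0015,0],[0.091,0,0,-0.0015,0],[0.091,0,0,-0.0015,0],[0.091,0,0,-0.0015,0],[0.091,0,0,-0.0015,0],[0.091,0,0,0.03,0],[0.091,0,0,0.07,0],[0.091,0,0,0.11,0],[0.091,0,0,0.13,0],[0.091,0,0,0.13,0]]])

```text
clock: 21.5
position: [0.6536, -0.008, 0.1897]
ee_rot: [3.096, 0.431, 0.062]
force: [0.2, -0.6, 1.0]
width: 0.991
```

>>> step_arm(series=[[[0.091,-0.028,-0.03,0,0],[0.091,-0.055,-0.06,0,0],[0.091,-0.08,-0.09,0,0],[0.091,-0.11,-0.12,0,0],[0.091,-0.14,-0.15,0,0],[0.091,-0.16,-0.175,0,0],[0.091,-0.1785,-0.19,0,0],[0.091,-0.1785,-0.19,0,0],[0.091,-0.1785,-0.19,0,0]]])

```text
clock: 22.25
position: [0.4739, -0.1992, 0.1893]
ee_rot: [3.097, 0.426, 0.06]
force: [0.5, 1.2, -0.0]
width: 0.993
```

```bash
python3 - <<'E'
from h import *
for n in("wrist","scene","top"):
    im,d=eyes.get_image(n); cv2.imwrite(f"pics/{n}6.png",im[:,:,::-1])
    if n=="wrist": continue
    W=cloud(n,im,d)
    for k,c,h in (("LR",(.65,-.0085),.066),("SR",(.472,-.198),.052)):
        P=W[top_layer(W,c,.06,h-.005,h+.007)][:,:2].astype(np.float32); print(n,k,len(P),len(P) and cv2.minAreaRect(P))
    hsv=cv2.cvtColor(im,cv2.COLOR_RGB2HSV)
    m=((hsv[...,2]<70)&(hsv[...,1]<110)&(np.hypot(W[...,0]-.466,W[...,1]-.205)<.055)).astype(np.uint8)
    m=cv2.morphologyEx(m,cv2.MORPH_OPEN,np.ones((3,3)))
    P=W[m>0][:,:2].astype(np.float32); print("tSR",n,len(P),cv2.minEnclosingCircle(P),P.mean(0))
E
```

```text
scene LR 867 ((0.6500575542449951, -0.00958142802119255), (0.060173436999320984, 0.06147246062755585), 70.04475402832031)
scene SR 401 ((0.47160205245018005, -0.19908034801483154), (0.04156462848186493, 0.04119911789894104), 47.362361907958984)
tSR scene 534 ((0.4661935567855835, 0.20386135578155518), 0.0391196571290493) [0.47110724 0.20155239]
top LR 601 ((0.6503543853759766, -0.007546313107013702), (0.0607733391225338, 0.06122119352221489), 54.62104034423828)
top SR 0 0
tSR top 1910 ((0.46611881256103516, 0.206449955701828), 0.03933081030845642) [0.46551    0.20598897]
```

View pics/wrist6.png

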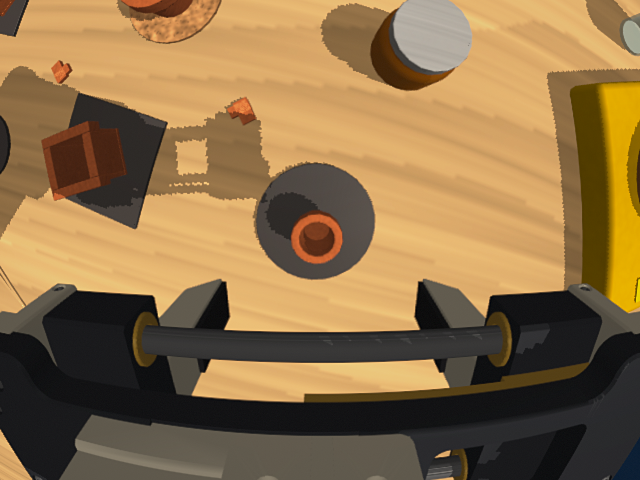

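View pics/scene6.png

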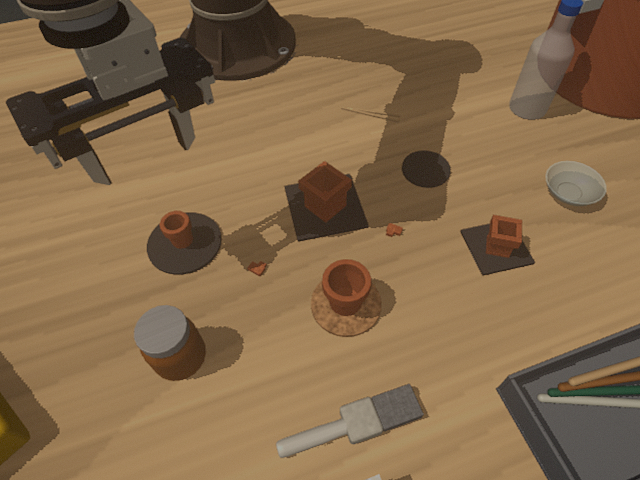

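The large round pot stands upright on the mat at scene (347,290). The small round pot is centred between the jaws at wrist (317,238).

>>> step_arm(series=[[[0.091,-0.002,0.001,-0.04,0],[0.091,-0.002,0.001,-0.08,0],[0.091,-0.002,0.001,-0.11,0],[0.091,-0.002,0.001,-0.135,0],[0.091,-0.002,0.001,-0.15,0],[0.091,-0.002,0.001,-0.15,0],[0.03,-0.002,0.001,-0.15,0],[0.03,-0.002,0.001,-0.15,0],[0.03,-0.002,0.001,-0.15,0],[0.03,-0.002,0.001,-0.15,0],[0.03,-0.002,0.001,-0.15,0],[0.03,-0.002,0.001,-0.15,0],[0.03,-0.002,0.001,-0.15,0],[0.03,-0.002,0.001,-0.15,0],[0.03,-0.002,0.001,-0.15,0],[0.03,-0.002,0.001,-0.15,0]]], squeeze=15)

```text
clock: 23.73
position: [0.4741, -0.196, 0.0397]
ee_rot: [3.096, 0.433, 0.063]
force: [-1.0, 0.3, 2.5]
width: 0.448
```

>>> step_arm(series=[[[0.03,0,0,0.01,0],[0.03,0,0,0.03,0],[0.03,0,0,0.06,0],[0.03,0,0,0.09,0],[0.03,0,0,0.11,0],[0.03,0,0.03,0.11,0],[0.03,0,0.065,0.11,0],[0.03,0,0.1,0.11,0],[0.03,-0.002,0.135,0.11,0],[0.03,-0.003,0.17,0.11,0],[0.03,-0.004,0.205,0.11,0],[0.03,-0.005,0.24,0.11,0],[0.03,-0.006,0.275,0.11,0],[0.03,-0.007,0.31,0.11,0],[0.03,-0.007,0.345,0.11,0],[0.03,-0.007,0.38,0.11,0],[0.03,-0.007,0.401,0.11,0],[0.03,-0.007,0.401,0.11,0],[0.03,-0.007,0.401,0.11,0]]])

```text
clock: 25.32
position: [0.4666, 0.2062, 0.1501]
ee_rot: [3.096, 0.438, 0.063]
force: [-0.7, -0.7, -0.8]
width: 0.45
```

```bash
python3 - <<'E'
from h import *
n="wrist"
im,d=eyes.get_image(n); cv2.imwrite(f"pics/{n}7.png",im[:,:,::-1])
E
```

```text
(no output)
```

View pics/wrist7.png

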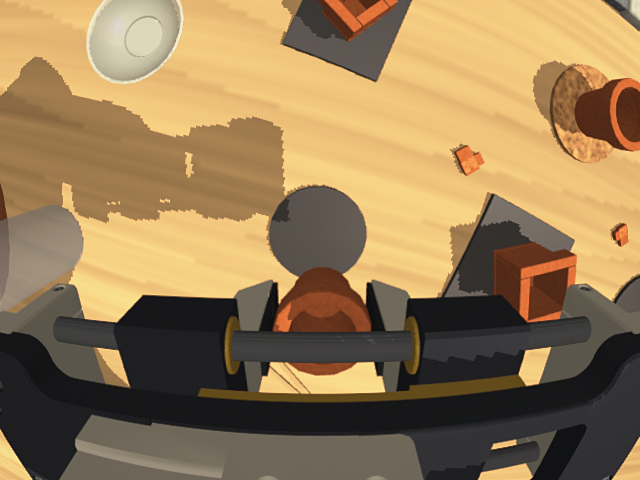

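The small round pot is held upright, lined up in front of the empty small round tile at (318,232). I'll lower it now.

>>> step_arm(series=[[[0.03,0,-0.001,-0.03,0],[0.03,0,-0.001,-0.06,0],[0.03,0,-0.001,-0.085,0],[0.03,0,-0.001,-0.1,0],[0.03,0,-0.001,-0.105,0],[0.03,0,-0.001,-0.108,0],[0.03,0,-0.001,-0.1095,0],[0.03,0,-0.001,-0.1105,0],[0.03,0,-0.001,-0.111,0],[0.03,0,-0.001,-0.111,0],[0.03,0,-0.001,-0.111,0]]])

```text
clock: 26.28
position: [0.4675, 0.2036, 0.0396]
ee_rot: [3.095, 0.434, 0.065]
force: [0.9, -1.3, 3.3]
width: 0.448
```

>>> step_arm(series=[[[0.091,0,0,0,0],[0.091,0,0,0,0],[0.091,0,0,0,0],[0.091,0,0,0,0],[0.091,0,0,0,0],[0.091,0,0,0,0],[0.091,0,0,0,0],[0.091,0,0,0,0],[0.091,0,0,0,0],[0.091,0,0,0.03,0],[0.091,0,0,0.07,0],[0.091,0,0,0.11,0],[0.091,0,0,0.15,0],[0.091,0,0,0.15,0]]])

```text
clock: 27.45
position: [0.4707, 0.206, 0.197]
ee_rot: [3.099, 0.434, 0.081]
force: [0.2, 1.3, -0.5]
width: 0.991
```

>>> step_arm(series=[[[0.091,0.025,-0.03,0,0],[0.091,0.05,-0.06,0,0],[0.091,0.075,-0.09,0,0],[0.091,0.1,-0.12,0,0],[0.091,0.13,-0.15,0,0],[0.091,0.15,-0.18,0,0],[0.091,0.18,-0.212,0,0],[0.091,0.18,-0.212,0,0],[0.091,0.18,-0.212,0,0]]])

```text
clock: 28.2
position: [0.6516, -0.0095, 0.1961]
ee_rot: [3.099, 0.426, 0.08]
force: [-0.4, 0.1, -0.4]
width: 0.993
```

```bash
python3 - <<'E'
from h import *
for n in("wrist","scene"):
    im,d=eyes.get_image(n); cv2.imwrite(f"pics/{n}8.png",im[:,:,::-1])
    if n=="wrist": continue
    W=cloud(n,im,d)
    for k,c,h in (("LR",(.65,-.0085),.066),("SR",(.466,.205),.052)):
        P=W[top_layer(W,c,.06,h-.005,h+.007)][:,:2].astype(np.float32); print(n,k,len(P),len(P) and cv2.minAreaRect(P))
E
```

```text
scene LR 862 ((0.6500512361526489, -0.009439636021852493), (0.06040365621447563, 0.061374254524707794), 70.04088592529297)
scene SR 0 0
```

View pics/wrist8.png

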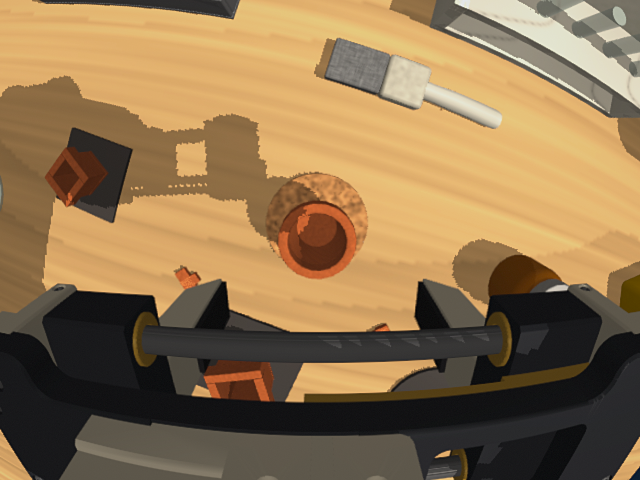

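View pics/scene8.png

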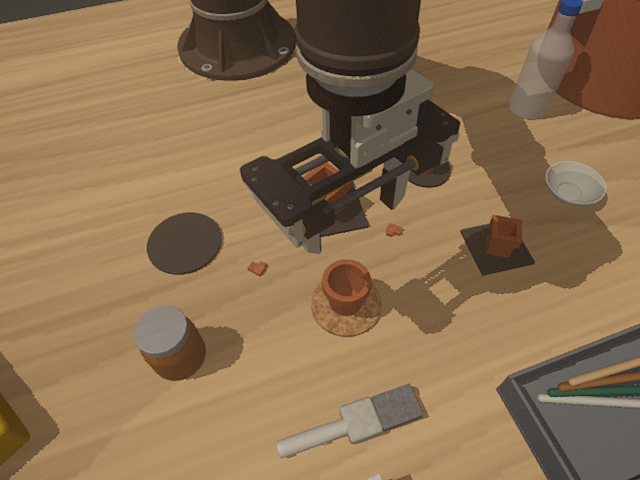

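The large round pot is centred between the jaws at wrist (316,240). The small round pot is hidden behind the gripper in the scene view, so I'll check it later.

>>> step_arm(series=[[[0.091,-0.0015,0.001,-0.04,0],[0.091,-0.0015,0.001,-0.075,0],[0.091,-0.0015,0.001,-0.105,0],[0.091,-0.0015,0.001,-0.13,0],[0.091,-0.0015,0.001,-0.1435,0],[0.091,-0.0015,0.001,-0.1435,0],[0.05,-0.0015,0.001,-0.1435,0],[0.05,-0.0015,0.001,-0.1435,0],[0.05,-0.0015,0.001,-0.1435,0],[0.05,-0.0015,0.001,-0.1435,0],[0.05,-0.0015,0.001,-0.1435,0],[0.05,-0.0015,0.001,-0.1435,0],[0.05,-0.0015,0.001,-0.1435,0],[0.05,-0.0015,0.001,-0.1435,0]]], squeeze=20)

```text
clock: 29.47
position: [0.6492, -0.0044, 0.0541]
ee_rot: [3.099, 0.434, 0.082]
force: [-1.4, 0.4, 7.5]
width: 0.66
```

>>> step_arm(series=[[[0.05,0,0,0.01,0],[0.05,0,0,0.03,0],[0.05,0,0,0.06,0],[0.05,0,0,0.09,0],[0.05,-0.03,-0.02,0.1,0],[0.05,-0.055,-0.045,0.1,0],[0.05,-0.08,-0.07,0.1,0],[0.05,-0.105,-0.1,0.1,0],[0.05,-0.13,-0.13,0.1,0],[0.05,-0.15,-0.16,0.1,0],[0.05,-0.165,-0.18,0.1,0],[0.05,-0.175,-0.1905,0.1,0],[0.05,-0.175,-0.1905,0.1,0],[0.05,-0.175,-0.1905,0.08,0],[0.05,-0.175,-0.1905,0.05,0],[0.05,-0.175,-0.1905,0.03,0],[0.05,-0.175,-0.1905,0.015,0],[0.05,-0.175,-0.1905,0.01,0],[0.05,-0.175,-0.1905,0.01,0]]])

```text
clock: 31.05
position: [0.4741, -0.1939, 0.0635]
ee_rot: [3.1, 0.436, 0.08]
force: [0.0, -0.2, -1.1]
width: 0.658
```

```bash
python3 - <<'E'
from h import *
for n in("top","scene"):
    im,d=eyes.get_image(n); cv2.imwrite(f"pics/{n}9.png",im[:,:,::-1])
    W=cloud(n,im,d)
    for k,c,h in (("SR",(.466,.205),.052),("SS",(.642,.23),.052),("LS",(.483,.022),.066)):
        P=W[top_layer(W,c,.06,h-.005,h+.007)][:,:2].astype(np.float32); print(n,k,len(P),len(P) and cv2.minAreaRect(P))
E
```

```text
top SR 365 ((0.4649530053138733, 0.20259715616703033), (0.04089784249663353, 0.040701285004615784), 34.97999954223633)
top SS 464 ((0.6441256999969482, 0.23184555768966675), (0.041105855256319046, 0.040117643773555756), 55.899715423583984)
top LS 798 ((0.4852944016456604, 0.02323305606842041), (0.05622582882642746, 0.055878572165966034), 25.671010971069336)
scene SR 287 ((0.46454402804374695, 0.20054836571216583), (0.041306737810373306, 0.040677089244127274), 27.88019561767578)
scene SS 554 ((0.6438269019126892, 0.22937846183776855), (0.04049263522028923, 0.042778920382261276), 55.88792419433594)
scene LS 779 ((0.4845406115055084, 0.02164182998239994), (0.057146042585372925, 0.0574655644595623), 25.970460891723633)
```

View pics/scene9.png

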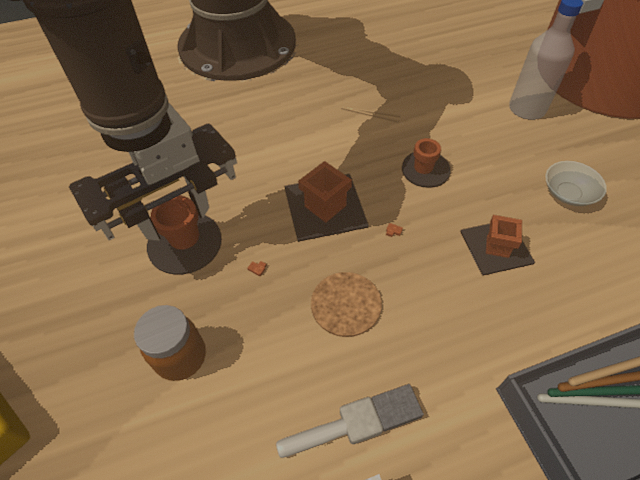

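The small round pot at scene (428,157) is about 4 mm off its tile's centre. The large round pot is hanging about 9 mm above its own tile.

>>> step_arm(series=[[[0.05,0,-0.002,-0.004,0],[0.05,0,-0.002,-0.007,0],[0.05,0,-0.002,-0.009,0],[0.05,0,-0.002,-0.01,0],[0.05,0,-0.002,-0.0105,0],[0.05,0,-0.002,-0.0105,0],[0.05,0,-0.002,-0.0105,0]]])

```text
clock: 31.73
position: [0.4751, -0.1965, 0.0545]
ee_rot: [3.099, 0.435, 0.084]
force: [-0.1, 0.0, -0.9]
width: 0.66
```

>>> step_arm(series=[[[0.05,0,0,-0.001,0],[0.05,0,0,-0.001,0],[0.091,0,0,-0.001,0],[0.091,0,0,-0.001,0],[0.091,0,0,-0.001,0],[0.091,0,0,-0.001,0],[0.091,0,0,-0.001,0],[0.091,0,0,-0.001,0],[0.091,0,0,-0.001,0],[0.091,0,0,-0.001,0],[0.091,0,0,0.03,0],[0.091,0,0,0.07,0],[0.091,0,0,0.11,0],[0.091,0,0,0.15,0],[0.091,-0.04,-0.04,0.15,0],[0.091,-0.08,-0.08,0.15,0],[0.091,-0.1,-0.12,0.15,0],[0.091,-0.1,-0.15,0.15,0],[0.091,-0.1,-0.15,0.15,0]]])

```text
clock: 33.32
position: [0.3717, -0.3517, 0.2049]
ee_rot: [3.098, 0.426, 0.082]
force: [0.1, -1.0, 0.1]
width: 0.988
```

```bash
python3 - <<'E'
from h import *
for n in("top","scene"):
    im,d=eyes.get_image(n); cv2.imwrite(f"pics/{n}10.png",im[:,:,::-1])
    W=cloud(n,im,d)
    for k,c,h in (("LR",(.474,-.197),.066),("SR",(.466,.205),.052),("SS",(.642,.23),.052),("LS",(.483,.022),.066),("jar",(.646,-.234),.0855)):
        P=W[top_layer(W,c,.06,h-.005,h+.007)].astype(np.float32); print(n,k,len(P),len(P) and (cv2.minAreaRect(P[:,:2]),np.median(P[:,2]),np.ptp(P[:,2])))
E
```

```text
Traceback (most recent call last):
cv2.error: OpenCV(4.12.0) /io/opencv/modules/imgproc/src/convhull.cpp:143: error: (-215:Assertion failed) total >= 0 && (depth == CV_32F || depth == CV_32S) in function 'convexHull'
```

View pics/top10.png

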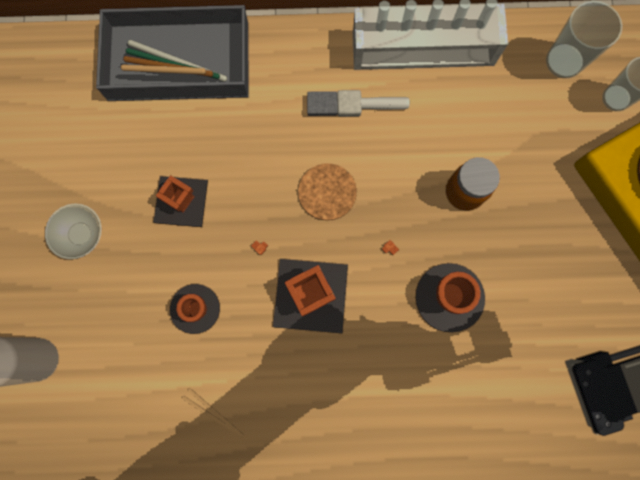

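```bash
python3 - <<'E'
from h import *
for n in("top","scene"):
    im,d=eyes.get_image(n); cv2.imwrite(f"pics/{n}11.png",im[:,:,::-1])
    W=cloud(n,im,d)
    for k,c,h in (("LR",(.474,-.197),.066),("SR",(.466,.205),.052),("SS",(.642,.23),.052),("LS",(.483,.022),.066),("jar",(.646,-.234),.0855)):
        P=W[top_layer(W,c,.06,h-.005,h+.007)]; (x,s,a)=cv2.minAreaRect(P[:,:2].astype(np.float32)); print(n,k,len(P),np.round(x,4),np.round(s,4),np.percentile(P[:,2],[5,50,95]).round(4))
E
```

```text
top LR 660 [ 0.4763 -0.1951] [0.0608 0.061 ] [0.0631 0.0663 0.0687]
top SR 363 [0.465  0.2026] [0.0405 0.0407] [0.049  0.0526 0.0551]
top SS 466 [0.6442 0.232 ] [0.0413 0.04  ] [0.049  0.0528 0.0553]
top LS 798 [0.4852 0.0235] [0.0562 0.0557] [0.0644 0.0668 0.069 ]
top jar 1230 [ 0.6464 -0.2324] [0.0589 0.0585] [0.0832 0.0856 0.0879]
scene LR 714 [ 0.476  -0.1972] [0.0605 0.0619] [0.0619 0.066  0.0678]
scene SR 296 [0.4647 0.1999] [0.0404 0.0412] [0.0478 0.0513 0.0532]
scene SS 551 [0.6429 0.2298] [0.0405 0.0425] [0.048  0.0514 0.053 ]
scene LS 772 [0.4843 0.0214] [0.0572 0.0581] [0.062  0.0658 0.0675]
scene jar 2071 [ 0.6457 -0.2351] [0.0588 0.0592] [0.0838 0.0855 0.087 ]
```

View pics/scene11.png

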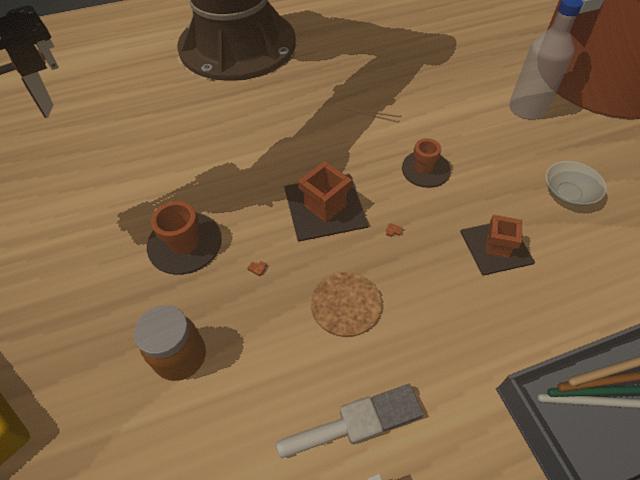

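All four pots are upright on their own tiles, 2–4 mm off centre. The mat at (346,304) is empty, the jar hasn't moved, and the arm is clear of everything. I'm handing the job in.

```bash
python3 -c "
from cell import arm
print(arm.sign_off())"
```

```text
the job is handed in; nothing more can be done
None
```

I moved all four pots to their own tiles and handed the job in after about 33.5 s of the 136 s allowed. I parked the small square pot and then the large round pot on the cork mat during the two swaps.

- **Pots:** in the last top and scene pictures, each pot stands upright on the tile of its own shape and size. Each is about 2–4 mm off centre (limit 15 mm), and the rims are at the expected heights.
- **Mat, jar and arm:** the mat is empty, the jar is within about 1 mm of its starting position, and the arm was clear of everything.

- **Camera disagreement:** the two cameras differed by about 2–3 mm in y, so the offsets are only known to that level.
- **Tool tilt:** the tool gradually tilted to about 3° over the job. No tilt showed in the placed pots.
- **Script error:** one check script stopped on a data-type error, and I reran it before handing in.

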